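# Sort the stripped instrument parts back into their picking bins

## Robot

A 6-joint arm with a two-finger parallel gripper is mounted at the origin on the work surface. World frame = base frame: x ahead of the robot, y to its left, z up, the work surface at z = 0. Lengths are in m, angles in rad, forces in N, time in s.
With the tool pointing down it reaches from about 0.35 to 0.975 m from the base axis. Payload 4.9 kg.
Tool frame: the origin (TCP) lies between the finger pads; the fingertips stand 25 mm ahead of it and the grasp point (between the pads) lies 6 mm ahead of it; z points along the fingers, y is the line along which they close (so a half turn about z gives the same grasp; the last joint's range is limited). The gripper opens to 85 mm and grips with 20 to 120 N. Pads are 22 mm wide; open, the fingers measure 114 mm over their backs; the gripper's body (76 mm by 85 mm) begins 54 mm behind the grasp point. The pads swing forward as they close: fully open they stand 13 mm farther back than shut.
Start: joints at [-1.372, 0.053, 1.613, -0, 1.476, -0.119], TCP at [0.195, -0.594, 0.256] pointing down, gripper open.
Joint ranges: [-3.01, 3.01], [-1.01, 2.22], [0.06, 2.58], [-1.02, 4.17], [0.09, 2.62], [-3.14, 3.14]. Speed limits (rad/s): [2.57, 2.57, 3.14, 3.14, 3.14, 3.14].

## Interface

Orientations are given as a unit quaternion [w, x, y, z].
In Python, from plant import manip gives the robot as it stands.
- The arm moves only by the shell command python3 -m inch 'ROWS'. ROWS is JSON, a list of rows, each a list of 3 entries, a list of its own where there are three numbers: the shift along the tool's x, y, z in m, then the turn, a rotation vector about the tool's x, y, z in rad, then the opening, from 0 (shut) to 1 (fully open). A call has 1 to 8 rows; each row shifts and turns the commanded pose from where the row before left it, along the tool's axes as they then stand; what a row does not reach is not made up. A row lasts 1/10 s, in which the tool goes at most 50 mm and 8.59 degrees, less where a joint would pass 70% of its speed; a pose out of reach is approached as far as the arm can. A call with a gripper value outside its range is refused whole. The fingers move at their own pace and stop on an object; the grip force is fixed at half the most. Time passes only in rows, so rows that do not move let the fingers close. It gives the time, the measured TCP pose, the force, the opening and the grip force at its end, in the units of the state.
- manip.state(): the state, without advancing time (a new reading comes with each control period).
- manip.grab_frame(name): name is "scene" or "top" or "wrist"; returns (picture, depth): 480x640x3 uint8, red, green, blue; 480x640 float32, m along the optical axis (not along the pixel's ray), 0 where there is no reading.
- manip.camera_params(name): a dict with "camera_matrix" (3x3 intrinsics, pixels), "rvec" (rotation vector, rad) and "tvec" (3), from world to camera coordinates, as OpenCV has them. Camera axes: x right, y down, z forward; pixel columns grow to the right and rows downward; lengths in m; the calibration is good to about 2 mm. A picture is of the moment at which its call begins: read the wrist's pose just before it. camera_params takes no time and is no camera call; for the wrist camera it gives the pose at the moment of the call.
- manip.job_done(): hands the job in; it is judged then, once.
Trained networks look in the newest picture that a camera, given by its name, has taken for a name from the list of things; names that differ only in an ending like _2 or _b are one class to them, and where a whole thing is asked for, a point or a joint stands for the part that bears it (a point fixed in the world has none). Each returns a list of dicts, best first, with "score" (0 to 1); they miss things now and then, are a little off and sometimes report something else, mostly with a low value. They report only what shows in the picture. A call takes as long as a camera call. They do not tell look-alikes from the thing itself.
- manip.look_for(camera, label): "point" ([x, y, z] in m, in world coordinates, good to about 4 mm: the middle of the surface that is visible of it).
The state is a dict: "time": time; "joint_pos": joint angles; "joint_vel": joint speeds; "joint_efforts": joint torques, N m; "tool_pos": TCP position; "tool_rot": TCP orientation; "contact_force": force on the tool from outside, world axes, zero at the start; "ft_torque": the same for the moment, N m; "gripper_width": opening from 0.0 (shut) to 1.0 (fully open); "grasp_force": force on a finger pad.
Only numpy, scipy, OpenCV 4.12 (cv2) and the standard library are available. Lean on these libraries where they do the work, as an engineer would, in place of code of your own. Each camera call takes 0.05 s, during which the arm holds its last target. There are 200 camera calls.

## Task

Put the parts left over from the instrument back into the picking bins: both shaft couplings (aluminium with a red band) in the red bin, both linear-guide carriages (steel blocks with green ends) in the blue bin, and the brass needle valve in the yellow bin. Set each one down gently, the same way up as it stands on the bench, flat on the floor of its bin and beside any other part there, not on top of it; do not drop or throw any. Leave the glass bottle and the black power supply where they are.

Things in the scene. Friction and masses are not known exactly. Their poses are not given: they have to be found in the camera images.
- coupling_large_mid (a point): the larger shaft coupling: aluminium cylinder 46 in diameter, 50 high, standing on end, two bright, almost white hubs with a broken red band round the middle and a black bore on top; 0.16 kg. Point at its centre, 25 above its foot; z is its axis, up; yaw does not matter. Belongs in the red bin. (Sizes in mm.)
- coupling_small_mid (a point): the smaller shaft coupling, the same look: 36 in diameter, 40 high, standing on end; 0.09 kg. Point at its centre, 20 above its foot; z up. Belongs in the red bin. (Sizes in mm.)
- carriage_long_mid (a point): the longer linear-guide carriage: flat steel block with green plastic end caps, 60 long (its x) by 40 wide (its y) by 28 high, rail groove underneath (along x, 18 wide, 13 high), four black holes on top; 0.26 kg. Point at its centre, 14 above its foot; z up. Belongs in the blue bin. (Sizes in mm.)
- carriage_short_mid (a point): the shorter linear-guide carriage, the same look: 46 long (its x) by 40 wide (its y) by 28 high; 0.20 kg. Point at its centre, 14 above its foot; z up. Belongs in the blue bin. (Sizes in mm.)
- valve_mid (a point): brass needle valve: square brass body 40 (its x) by 30 (its y) by 28 high, flat underneath, a round threaded port 18 in diameter sticking out 10 at each x end (60 long in all), and on top a black round knob 24 in diameter that reaches from 34 to 50 above the foot; 0.20 kg. Point at its centre, 25 above its foot; z up. Belongs in the yellow bin. (Sizes in mm.)
- bin_red: open-topped red plastic picking bin, fixed to the bench, 150 deep (its x) by 140 wide (its y); floor 4 thick, walls 4 thick, so 142 by 132 inside at floor level. The back wall (+x) and sides are 58 high; the sides slope down over the front 50 mm to a front lip (-x side) 28 high with a white card on it. Origin: centre of its underside, on the bench; z up. For the couplings. (Sizes in mm.)
- bin_blue: open-topped blue plastic picking bin, fixed to the bench, 150 deep (its x) by 140 wide (its y); floor 4 thick, walls 4 thick, so 142 by 132 inside at floor level. The back wall (+x) and sides are 58 high; the sides slope down over the front 50 mm to a front lip (-x side) 28 high with a white card on it. Origin: centre of its underside, on the bench; z up. For the carriages. (Sizes in mm.)
- bin_yellow: open-topped yellow plastic picking bin, fixed to the bench, 150 deep (its x) by 140 wide (its y); floor 4 thick, walls 4 thick, so 142 by 132 inside at floor level. The back wall (+x) and sides are 58 high; the sides slope down over the front 50 mm to a front lip (-x side) 28 high with a white card on it. Origin: centre of its underside, on the bench; z up. For the valve. (Sizes in mm.)
- bottle: bystander: loose clear glass bottle with a blue cap, 56 in diameter, 105 high. Origin: centre of its underside. Leave it where it stands. (Sizes in mm.)
- psu: bystander: loose flat black power supply box, 80 (its x) by 120 (its y) by 42 high, with vent slots on top. Origin: centre of its underside. Leave it where it stands. (Sizes in mm.)
Things that resemble listed ones, but are neither listed nor needed, are in the scene too. What is shaped like the part that bears carriage_short_mid but orange or turquoise is not meant.

How it is judged:
By the outcome, as a careful person would: the job done as asked, in the order asked, and still so for the second after the job is handed in, with the robot touching nothing.
It also fails if it takes over 128 s, if anything falls off the work surface, if the arm or the gripper's body presses on something with over 40 N, if the wrist force passes 120 N, or if a joint passes its speed limit or range.

## Working session

There is one attempt and no reset: what is moved stays moved. The work goes in short steps, Python scripts to look and compute and a shell command to move; the robot and the scene stay as the last step left them, time stands still between calls to the robot, and variables do not carry over. Pictures are saved under pics/ and viewed, at most 14 in all, crops included, and the job is handed in when it is done.

```bash
ls; mkdir -p pics; python3 - <<'E'
from plant import manip
import cv2,numpy as np
s=manip.state();print({k:np.round(v,3).tolist() for k,v in s.items()})
for c in("top","scene"):
    im,d=manip.grab_frame(c);cv2.imwrite(f"pics/{c}0.png",im[:,:,::-1]);np.save(f"{c}0d.npy",d);np.save(f"{c}0.npy",im)
    print(c,manip.camera_params(c))
    for n in["coupling_large_mid","coupling_small_mid","carriage_long_mid","carriage_short_mid","valve_mid","bin_red","bin_blue","bin_yellow","bottle","psu"]:
        K=manip.camera_params(c)
        for r in manip.look_for(c,n):
            p=np.array(r["point"]);uv=cv2.projectPoints(p.reshape(1,3),np.array(K["rvec"],float),np.array(K["tvec"],float),np.array(K["camera_matrix"],float),None)[0].ravel()
            print(n,round(r["score"],2),p.round(3),uv.round())
E
```

```text
pics
{'time': 0.0, 'joint_pos': [-1.372, 0.053, 1.614, -0.0, 1.476, -0.119], 'joint_vel': [-0.001, -0.001, -0.001, 0.0, -0.0, 0.0], 'joint_efforts': [-0.002, -39.368, -37.018, -0.0, 0.007, 0.0], 'tool_pos': [0.195, -0.593, 0.255], 'tool_rot': [-0.001, 0.987, 0.158, -0.0], 'contact_force': [0.399, -0.396, -0.262], 'ft_torque': [0.036, -0.036, -0.018], 'grasp_force': 0.0, 'gripper_width': 1.0}
top {'camera_matrix': array([[494.86631047,   0.        , 320.14598681],
       [  0.        , 494.86631047, 237.62004783],
       [  0.        ,   0.        ,   1.        ]]), 'rvec': array([ 2.09453531, -2.15813918,  0.19020832]), 'tvec': array([0.00611556, 0.50505938, 1.2029587 ])}
coupling_small_mid 0.52 [ 0.441 -0.03   0.04 ] [329. 263.]
carriage_long_mid 0.85 [ 0.447 -0.16   0.03 ] [380. 260.]
carriage_short_mid 0.77 [ 0.38  -0.432  0.026] [490. 283.]
carriage_short_mid 0.76 [ 0.411 -0.284  0.034] [430. 272.]
carriage_short_mid 0.69 [ 0.474 -0.358  0.028] [457. 247.]
carriage_short_mid 0.66 [ 0.504 -0.449  0.035] [493. 234.]
carriage_short_mid 0.59 [ 0.334 -0.318  0.034] [446. 302.]
valve_m
[... 907 characters left out ...]
d 0.96 [ 0.394 -0.434  0.026] [144. 268.]
carriage_short_mid 0.87 [ 0.488 -0.364  0.025] [186. 283.]
carriage_short_mid 0.85 [ 0.514 -0.453  0.024] [150. 307.]
carriage_short_mid 0.59 [ 0.431 -0.288  0.029] [209. 255.]
carriage_short_mid 0.56 [ 0.346 -0.322  0.027] [183. 239.]
valve_mid 0.55 [0.456 0.167 0.029] [369. 201.]
bin_red 0.73 [ 0.453 -0.04   0.027] [303. 226.]
bin_red 0.67 [0.648 0.22  0.02 ] [431. 238.]
bin_blue 0.96 [ 0.628 -0.     0.017] [354. 266.]
bin_blue 0.4 [ 0.488 -0.362  0.025] [187. 283.]
bin_yellow 0.95 [ 0.611 -0.197  0.014] [277. 294.]
bin_yellow 0.2 [0.519 0.38  0.039] [444. 187.]
bottle 0.82 [0.688 0.379 0.056] [491. 216.]
psu 0.89 [ 0.714 -0.426  0.037] [193. 370.]
```

View pics/top0.png

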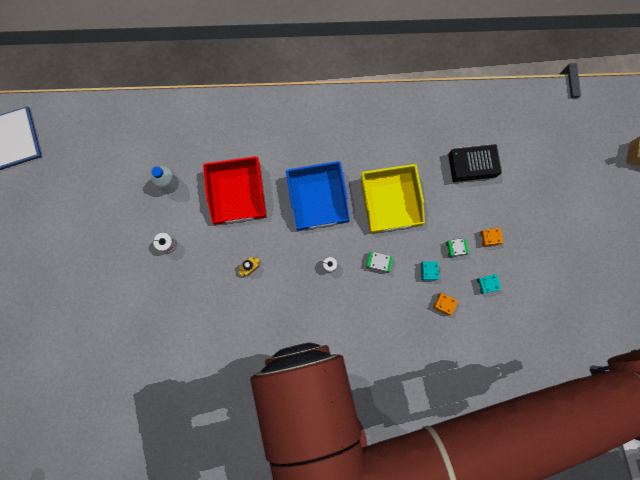

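View pics/scene0.png

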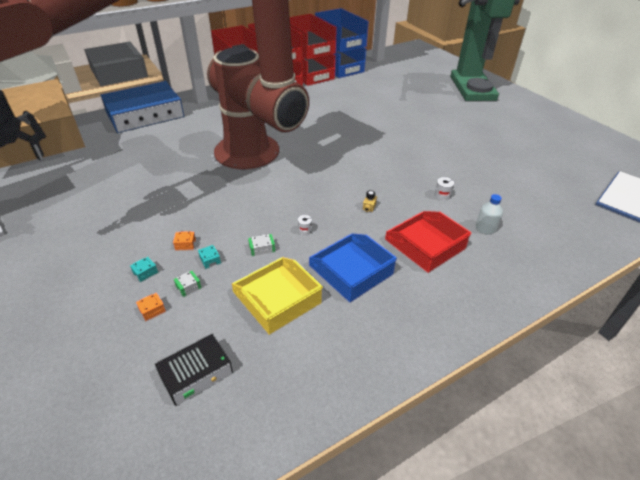

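The top view shows the large coupling at (163,242), the small one at (330,264), the valve at (249,266), the long carriage at (380,261) and the green-ended short carriage at (457,247). The bins are red (235,190), blue (318,195) and yellow (393,198). The orange and turquoise blocks are look-alikes. Next I'll measure outlines from the depth images.

```bash
cat > h.py <<'E'
import numpy as np,cv2
from scipy.spatial.transform import Rotation as R
def world(d,P):
    K=np.array(P["camera_matrix"]);v,u=np.mgrid[:d.shape[0],:d.shape[1]]
    c=np.stack([(u-K[0,2])/K[0,0]*d,(v-K[1,2])/K[1,1]*d,d],-1)
    Rm=cv2.Rodrigues(np.array(P["rvec"],float))[0]
    w=(c-np.array(P["tvec"]).ravel())@Rm; w[d<=0]=np.nan; return w
def rect(w,c,r,z0,z1):
    m=(np.hypot(w[...,0]-c[0],w[...,1]-c[1])<r)&(w[...,2]>z0)&(w[...,2]<z1)
    p=w[m]; q=cv2.minAreaRect((p[:,:2]*1000).astype(np.float32)); return len(p),np.round(q[0],1),np.round(q[1],1),round(q[2],1),np.round(np.percentile(p[:,2],[50,95])*1000,1)
E
python3 - <<'E'
from plant import manip
from h import *
T={"cl":((.51,.375),.04,.03,.06),"cs":((.45,-.033),.035,.03,.06),"lo":((.45,-.16),.045,.018,.04),"sh":((.48,-.36),.04,.018,.04),"va":((.448,.172),.05,.012,.06),"vaknob":((.448,.172),.05,.04,.06),"red":((.645,.215),.12,.018,.08),"blue":((.63,-.005),.12,.018,.08),"yel":((.613,-.203),.12,.018,.08)}
for c in("top","scene"):
    w=world(np.load(c+"0d.npy"),manip.camera_params(c))
    print(c,"bench",np.nanmedian(w[(abs(w[...,0]-.5)<.04)&(abs(w[...,1]-.08)<.03)][:,2]))
    for k,a in T.items():
        try:print(k,*rect(w,*a))
        except Exception as e:print(k,e)
E
```

```text
top bench -0.0016332581365165566
cl 291 [506.9 387.8] [45.1 43.9] 83.7 [47.7 52.3]
cs 161 [439.3 -31.7] [34.2 34.4] 69.5 [38.1 41.9]
lo 375 [ 443.8 -158.8] [60.  40.7] 75.3 [25.9 30.1]
sh 295 [ 475.1 -360.8] [40.  48.2] 5.3 [25.5 29.7]
va 260 [442.5 174.4] [30.4 60.2] 38.8 [26.7 50.6]
vaknob 82 [442.1 174.4] [22.9 22.9] 5.0 [47.8 52.4]
red 898 [640.4 208.3] [156.8 145.3] 6.8 [42.7 58.4]
blue 797 [622. -30.] [155.4 191.5] 8.2 [46.1 58.4]
yel 913 [ 606.1 -200. ] [157.1 146.1] 7.2 [43.5 58.1]
scene bench -0.000562229970886208
cl 207 [514.3 387.4] [44.5 47.3] 62.4 [47.9 51.9]
cs 133 [445.5 -30.8] [38.1 34.8] 28.5 [38.8 41.3]
lo 325 [ 447.8 -157.8] [60.7 44.3] 73.7 [26.3 29.2]
sh 322 [ 478.7 -359.6] [46.6 46.5] 5.9 [26.1 29. ]
va 206 [450.  171.9] [30.3 55.5] 39.2 [27.6 50.8]
vaknob 60 [449.6 175.3] [23.7 25.9] 83.6 [48.3 51.7]
red 1679 [644.5 208.9] [155.1 148. ] 6.4 [37.6 57.8]
blue 1730 [625.9 -29.2] [155.  192.9] 8.0 [37.7 57.8]
yel 1769 [ 609.3 -198.2] [155.9 147.6] 7.3 [37.9 58.1]
```

```bash
cat > go.py <<'E'
# go.py n x y z yaw_deg : per-row tool-frame shift and turn to reach the grasp point pose (6 mm ahead of TCP)
import sys;from h import *;from plant import manip
n,x,y,z,yaw=map(float,sys.argv[1:]);n=int(n)
s=manip.state();q=s["tool_rot"];Rc=R.from_quat([q[1],q[2],q[3],q[0]])
a=np.radians(yaw);c=[R.from_matrix(np.array([[np.cos(t),np.sin(t),0],[np.sin(t),-np.cos(t),0],[0,0,-1.]]).T.T) for t in(a,a+np.pi)]
rv=min(((Rc.inv()*k).as_rotvec() for k in c),key=np.linalg.norm)
d=np.array([x,y,z+.006])-s["tool_pos"];st=R.from_rotvec(rv/n)
print("t",round(s["time"],1),"pos",np.round(s["tool_pos"],4),"j6",round(s["joint_pos"][5],2),"turn/row",np.round(rv/n,4),"dist/row",round(float(np.linalg.norm(d))/n,4))
for i in range(n): print(np.round(Rc.inv().apply(d/n),4)); Rc=Rc*st
E
python3 - <<'E'
from plant import manip
from h import *
for c in("top","scene"):
    w=world(np.load(c+"0d.npy"),manip.camera_params(c));im=np.load(c+"0.npy").astype(int)
    w=w.copy();w[~(im[...,2]>im[...,0]+60)]=np.nan
    print(rect(w,(.63,-.005),.13,.018,.08))
E
python3 go.py 24 .46 .388 .2 7 | sed -n '1,6p;24,25p'
```

```text
(726, array([619.4,  -6.9]), array([153.8, 144.9]), 8.3, array([47.5, 58.6]))
(1717, array([622.7,  -6.1]), array([155. , 146.3]), 8.0, array([37.7, 57.8]))
t 1.1 pos [ 0.1953 -0.5937  0.2563] j6 -0.12 turn/row [ 0.     -0.      0.0082] dist/row 0.0424
[ 0.0233 -0.0354  0.0021]
[ 0.023  -0.0356  0.0021]
[ 0.0227 -0.0358  0.0021]
[ 0.0224 -0.036   0.0021]
[ 0.0221 -0.0361  0.0021]
[ 0.0166 -0.039   0.0021]
[ 0.0163 -0.0391  0.0021]
```

```bash
python3 -m inch '[[[0.042,-0.026,0.002],[0,0,0],1],[[0.042,-0.026,0.002],[0,0,0],1],[[0.042,-0.026,0.002],[0,0,0],1],[[0.042,-0.026,0.002],[0,0,0],1],[[0.042,-0.026,0.002],[0,0,0],1],[[0.042,-0.026,0.002],[0,0,0],1],[[0.042,-0.026,0.002],[0,0,0.1],1],[[0.042,-0.03,0.002],[0,0,0.1],1]]'; python3 go.py 14 .46 .388 .2 7
```

```text
time: 1.9
tool_pos: [0.4521, -0.2901, 0.2406]
tool_rot: [0.0, 0.998, 0.057, 0.0]
contact_force: [0.9, -0.3, -1.0]
gripper_width: 0.999
grasp_force: 0.0
t 1.9 pos [ 0.4521 -0.2901  0.2406] j6 0.75 turn/row [ 0.     -0.     -0.0006] dist/row 0.0485
[ 0.006  -0.0481  0.0024]
[ 0.0061 -0.0481  0.0024]
[ 0.0061 -0.0481  0.0024]
[ 0.0061 -0.048   0.0025]
[ 0.0062 -0.048   0.0025]
[ 0.0062 -0.048   0.0025]
[ 0.0062 -0.048   0.0025]
[ 0.0063 -0.048   0.0025]
[ 0.0063 -0.048   0.0025]
[ 0.0063 -0.048   0.0025]
[ 0.0063 -0.048   0.0025]
[ 0.0064 -0.048   0.0025]
[ 0.0064 -0.048   0.0025]
[ 0.0064 -0.048   0.0025]
```

```bash
python3 -m inch '[[[0.006,-0.048,0.002],[0,0,0],1],[[0.006,-0.048,0.002],[0,0,0],1],[[0.006,-0.048,0.002],[0,0,0],1],[[0.006,-0.048,0.002],[0,0,0],1],[[0.006,-0.048,0.002],[0,0,0],1],[[0.006,-0.048,0.002],[0,0,0],1],[[0.006,-0.048,0.002],[0,0,0],1],[[0.006,-0.048,0.002],[0,0,0],1]]' >/dev/null; python3 -m inch '[[[0.006,-0.048,0.003],[0,0,0],1],[[0.006,-0.048,0.003],[0,0,0],1],[[0.006,-0.048,0.003],[0,0,0],1],[[0.006,-0.048,0.003],[0,0,0],1],[[0.006,-0.048,0.003],[0,0,0],1],[[0.006,-0.046,0.003],[0,0,0],1],[[0,0,0],[0,0,0],1]]'
cat > look.py <<'E'
# look.py tag x y r z0 z1 [r z0 z1 ...]: wrist picture, outline of the points of that height near there
import sys;from h import *;from plant import manip
t=sys.argv[1];a=list(map(float,sys.argv[2:]));P=manip.camera_params("wrist");im,d=manip.grab_frame("wrist")
cv2.imwrite(f"pics/{t}.png",im[:,:,::-1]);w=world(d,P);print("bench",np.nanpercentile(w[...,2],20).round(4))
for i in range(2,len(a),3):
    try:print(*rect(w,a[:2],*a[i:i+3]))
    except Exception as e:print("none",str(e)[:60])
E
python3 look.py w1 .51 .388 .045 .035 .06
```

```text
time: 3.4
tool_pos: [0.4548, 0.3877, 0.2055]
tool_rot: [-0.001, 0.998, 0.061, -0.001]
contact_force: [0.6, -1.5, 0.1]
gripper_width: 0.998
grasp_force: 0.0
bench -0.0004
3651 [507.  389.5] [45.3 45.3] 59.6 [50.2 51.4]
```

View pics/w1.png

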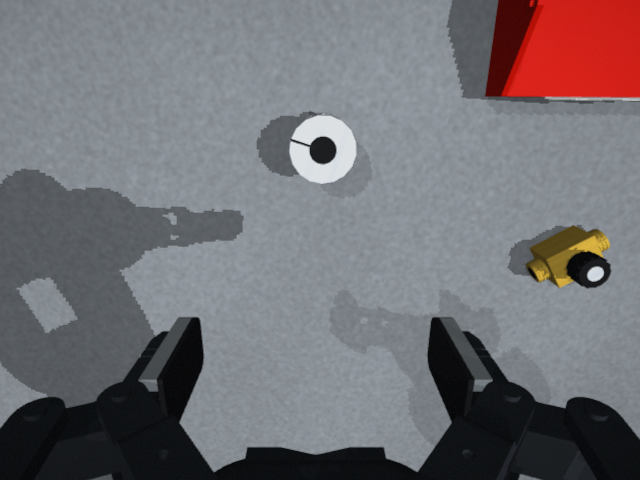

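The large coupling is alone at (323,149), with the valve at the right edge. The wrist reading agrees with the top camera, so I'll go in for the grasp.

```bash
python3 go.py 5 .507 .3895 .028 7
```

```text
t 3.5 pos [0.4551 0.3856 0.2057] j6 2.03 turn/row [ 0.0001  0.0002 -0.0001] dist/row 0.0359
[0.0104 0.0005 0.0343]
[0.0104 0.0005 0.0343]
[0.0104 0.0005 0.0343]
[0.0104 0.0005 0.0343]
[0.0104 0.0005 0.0343]
```

```bash
python3 -m inch '[[[0.026,0.001,0.03],[0,0,0],1],[[0.026,0.001,0.03],[0,0,0],1],[[0,0,0.035],[0,0,0],1],[[0,0,0.035],[0,0,0],1],[[0,0,0.025],[0,0,0],1],[[0,0,0.017],[0,0,0],1],[[0,0,0],[0,0,0],1],[[0,0,0],[0,0,0],0.4]]'; python3 -m inch '[[[0,0,0],[0,0,0],0.3],[[0,0,0],[0,0,0],0.3],[[0,0,0],[0,0,0],0.3],[[0,0,0],[0,0,0],0.3],[[0,0,0],[0,0,0],0.3]]'
```

```text
time: 4.25
tool_pos: [0.5084, 0.3875, 0.0354]
tool_rot: [-0.0, 0.998, 0.059, 0.001]
contact_force: [0.4, -0.4, 0.0]
gripper_width: 0.855
grasp_force: 0.0
time: 4.75
tool_pos: [0.5092, 0.3886, 0.037]
tool_rot: [-0.001, 0.998, 0.059, 0.002]
contact_force: [-0.3, -0.1, 7.3]
gripper_width: 0.522
grasp_force: 61.7
```

```bash
python3 -m inch '[[[0,0,-0.01],[0,0,0],0.3],[[0,0,-0.03],[0,0,0],0.3],[[0,0,-0.04],[0,0,0],0.3],[[0,0,-0.045],[0,0,0],0.3],[[0,0,-0.035],[0,0,0],0.3]]'; python3 go.py 5 .56 .208 .19 7
```

```text
time: 5.25
tool_pos: [0.5076, 0.3876, 0.1972]
tool_rot: [-0.0, 0.998, 0.059, 0.001]
contact_force: [0.6, 0.2, -1.2]
gripper_width: 0.521
grasp_force: 61.6
t 5.2 pos [0.5076 0.3876 0.1972] j6 1.99 turn/row [-0.0001 -0.0003 -0.0009] dist/row 0.0374
[0.0062 0.0369 0.0002]
[0.0061 0.0369 0.0002]
[0.0061 0.0369 0.0002]
[0.0061 0.0369 0.0002]
[0.0061 0.0369 0.0002]
```

```bash
python3 -m inch '[[[0.006,0.037,0],[0,0,0],0.3],[[0.006,0.037,0],[0,0,0],0.3],[[0.006,0.037,0],[0,0,0],0.3],[[0.006,0.037,0],[0,0,0],0.3],[[0.006,0.037,0],[0,0,0],0.3],[[0,0,0],[0,0,0],0.3],[[0,0,0],[0,0,0],0.3]]'; python3 look.py w2 .642 .208 .13 .05 .066 .05 -.01 .015
```

```text
time: 5.95
tool_pos: [0.5589, 0.2066, 0.1942]
tool_rot: [-0.0, 0.998, 0.058, -0.0]
contact_force: [-0.1, 0.9, -2.8]
gripper_width: 0.527
grasp_force: 62.0
bench -0.0001
4059 [647.3 210.3] [100.2 145.7] 6.6 [57.1 59.1]
15552 [642. 208.] [99.5 99.7] 6.8 [4.1 5.4]
```

View pics/w2.png

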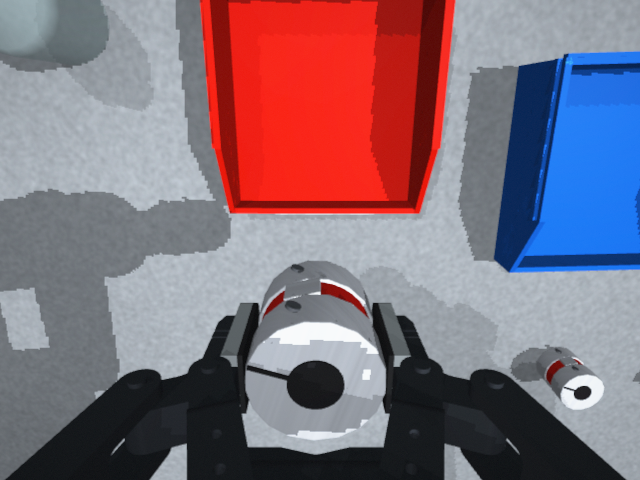

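```bash
python3 go.py 6 .670 .2125 .037 6.8; python3 - <<'E'
from h import *;from plant import manip
P=manip.camera_params("wrist");im,d=manip.grab_frame("wrist");w=world(d,P)
m=(w[...,2]>.023)&(w[...,2]<.034)&(abs(w[...,1]-.2)<.04)&(im[...,0]>im[...,2]+60)&(w[...,0]<.6);p=w[m];print(len(p),np.percentile(p[:,0],[2,50,98]),p[:,1].mean())
E
```

```text
t 6.0 pos [0.5588 0.2075 0.1942] j6 1.68 turn/row [-0.0001  0.0001 -0.0002] dist/row 0.0313
[0.0185 0.0013 0.0252]
[0.0185 0.0013 0.0252]
[0.0185 0.0014 0.0252]
[0.0185 0.0014 0.0252]
[0.0185 0.0014 0.0252]
[0.0185 0.0014 0.0252]
799 [0.56134764 0.56685207 0.57267763] 0.19923720921069915
```

```bash
python3 -m inch '[[[0.037,0.0025,0],[0,0,0],0.3],[[0.037,0.0025,0],[0,0,0],0.3],[[0.037,0.003,0.01],[0,0,0],0.3],[[0,0,0.04],[0,0,0],0.3],[[0,0,0.04],[0,0,0],0.3],[[0,0,0.03],[0,0,0],0.3],[[0,0,0.02],[0,0,0],0.3],[[0,0,0],[0,0,0],0.3]]'; python3 go.py 1 .670 .2125 .035 6.8
```

```text
time: 6.85
tool_pos: [0.6667, 0.2133, 0.0492]
tool_rot: [0.001, 0.998, 0.06, -0.004]
contact_force: [0.8, 0.7, -2.3]
gripper_width: 0.522
grasp_force: 62.0
t 6.8 pos [0.6667 0.2133 0.0492] j6 1.65 turn/row [0.0006 0.009  0.001 ] dist/row 0.0089
[0.0033 0.0012 0.0082]
```

```bash
python3 -m inch '[[[0.001,0,0.004],[0,0,0],0.3],[[0,0,0],[0,0,0],0.3],[[0,0,0],[0,0,0],0.3]]';python3 -m inch '[[[0,0,0.003],[0,0,0],0.3],[[0,0,0],[0,0,0],0.3],[[0,0,0],[0,0,0],0.3]]'
```

```text
time: 7.15
tool_pos: [0.6726, 0.2132, 0.0525]
tool_rot: [-0.0, 0.998, 0.059, 0.002]
contact_force: [0.1, 0.5, -1.1]
gripper_width: 0.522
grasp_force: 62.0
time: 7.45
tool_pos: [0.6714, 0.2125, 0.0476]
tool_rot: [-0.0, 0.998, 0.059, 0.0]
contact_force: [-0.0, 0.5, -2.4]
gripper_width: 0.524
grasp_force: 62.0
```

```bash
python3 -m inch '[[[0,0,0.003],[0,0,0],0.3],[[0,0,0],[0,0,0],0.3],[[0,0,0],[0,0,0],0.3]]';python3 -m inch '[[[0,0,0.002],[0,0,0],0.3],[[0,0,0],[0,0,0],0.3],[[0,0,0],[0,0,0],0.3]]'; python3 -m inch '[[[0,0,0.001],[0,0,0],0.3],[[0,0,0],[0,0,0],0.3],[[0,0,0],[0,0,0],0.3]]'
```

```text
time: 7.75
tool_pos: [0.6712, 0.2125, 0.044]
tool_rot: [0.0, 0.998, 0.059, -0.0]
contact_force: [-0.0, -0.4, -1.9]
gripper_width: 0.526
grasp_force: 62.0
time: 8.05
tool_pos: [0.6713, 0.2126, 0.0422]
tool_rot: [0.0, 0.998, 0.059, -0.0]
contact_force: [0.1, -0.1, -1.7]
gripper_width: 0.526
grasp_force: 62.0
time: 8.35
tool_pos: [0.6713, 0.2126, 0.0414]
tool_rot: [-0.0, 0.998, 0.059, -0.0]
contact_force: [-0.5, -0.2, -1.4]
gripper_width: 0.527
grasp_force: 62.0
```

```bash
python3 -m inch '[[[0,0,0.001],[0,0,0],0.3],[[0,0,0],[0,0,0],0.3],[[0,0,0],[0,0,0],0.3]]';python3 -m inch '[[[0,0,0.001],[0,0,0],0.3],[[0,0,0],[0,0,0],0.3],[[0,0,0],[0,0,0],0.3]]'
```

```text
time: 8.65
tool_pos: [0.6715, 0.2126, 0.041]
tool_rot: [0.0, 0.998, 0.059, 0.0]
contact_force: [-2.3, -0.4, 2.9]
gripper_width: 0.522
grasp_force: 62.3
time: 8.95
tool_pos: [0.6717, 0.2126, 0.041]
tool_rot: [0.0, 0.998, 0.059, 0.0]
contact_force: [-5.0, -1.9, 8.0]
gripper_width: 0.523
grasp_force: 62.6
```

```bash
python3 -m inch '[[[0,0,0],[0,0,0],0.6],[[0,0,0],[0,0,0],0.7],[[0,0,0],[0,0,0],0.75],[[0,0,0],[0,0,0],0.75],[[0,0,-0.02],[0,0,0],0.75],[[0,0,-0.04],[0,0,0],0.75],[[0,0,-0.05],[0,0,0],0.75],[[0,0,-0.04],[0,0,0],0.8]]'; python3 go.py 7 .39 -.03 .2 7
```

```text
time: 9.75
tool_pos: [0.6721, 0.2128, 0.1941]
tool_rot: [-0.0, 0.998, 0.059, 0.002]
contact_force: [1.3, 0.2, 0.5]
gripper_width: 0.799
grasp_force: 0.0
t 9.8 pos [0.6721 0.2128 0.1941] j6 1.65 turn/row [-0.     -0.0005 -0.0006] dist/row 0.0532
[-0.0441  0.0297 -0.0019]
[-0.0441  0.0297 -0.0018]
[-0.0441  0.0296 -0.0018]
[-0.0441  0.0296 -0.0018]
[-0.0442  0.0296 -0.0018]
[-0.0442  0.0296 -0.0018]
[-0.0442  0.0295 -0.0017]
```

```bash
python3 -m inch '[[[-0.0386,0.026,-0.0015],[0,0,0],1],[[-0.0386,0.026,-0.0015],[0,0,0],1],[[-0.0386,0.026,-0.0015],[0,0,0],1],[[-0.0386,0.026,-0.0015],[0,0,0],1],[[-0.0386,0.026,-0.0015],[0,0,0],1],[[-0.0386,0.026,-0.0015],[0,0,0],1],[[-0.0386,0.026,-0.0015],[0,0,0],1],[[-0.0386,0.026,-0.0015],[0,0,0],1]]'; python3 -m inch '[[[0,0,0],[0,0,0],1],[[0,0,0],[0,0,0],1]]'>/dev/null; python3 look.py w3 .44 -.032 .04 .03 .05; python3 go.py 4 .44 -.032 .024 7
```

```text
time: 10.55
tool_pos: [0.388, -0.031, 0.2028]
tool_rot: [0.001, 0.998, 0.059, 0.001]
contact_force: [-0.0, -0.9, 1.2]
gripper_width: 1.001
grasp_force: 0.0
bench -0.0004
2099 [439.2 -30.9] [35.3 35.3] 57.1 [40.2 41.4]
t 10.8 pos [ 0.3897 -0.0303  0.2028] j6 1.18 turn/row [ 0.0002 -0.0007 -0.0012] dist/row 0.045
[0.0123 0.0019 0.0432]
[0.0123 0.0019 0.0432]
[0.0124 0.0019 0.0432]
[0.0124 0.0019 0.0432]
```

```bash
python3 -m inch '[[[0.025,0.0035,0.03],[0,0,0],1],[[0.0238,0.003,0.035],[0,0,0],1],[[0,0,0.035],[0,0,0],1],[[0,0,0.035],[0,0,0],1],[[0,0,0.025],[0,0,0],1],[[0,0,0.012],[0,0,0],1],[[0,0,0],[0,0,0],0.5],[[0,0,0],[0,0,0],0.2]]'; python3 -m inch '[[[0,0,0],[0,0,0],0.2],[[0,0,0],[0,0,0],0.2],[[0,0,0],[0,0,0],0.2],[[0,0,0],[0,0,0],0.2],[[0,0,0],[0,0,0],0.2],[[0,0,0],[0,0,0],0.2]]'
```

```text
time: 11.6
tool_pos: [0.4396, -0.0308, 0.0304]
tool_rot: [0.0, 0.998, 0.059, 0.001]
contact_force: [0.3, 0.4, -0.0]
gripper_width: 0.689
grasp_force: 0.0
time: 12.2
tool_pos: [0.4402, -0.0313, 0.0314]
tool_rot: [0.0, 0.998, 0.059, 0.002]
contact_force: [0.1, 0.9, 6.1]
gripper_width: 0.405
grasp_force: 59.8
```

```bash
python3 -m inch '[[[0,0,-0.01],[0,0,0],0.2],[[0,0,-0.03],[0,0,0],0.2],[[0,0,-0.04],[0,0,0],0.2],[[0,0,-0.045],[0,0,0],0.2],[[0,0,-0.02],[0,0,0],0.2]]'; python3 go.py 7 .610 .205 .17 6.8
```

```text
time: 12.7
tool_pos: [0.4399, -0.0314, 0.1795]
tool_rot: [0.001, 0.998, 0.059, 0.003]
contact_force: [0.3, -0.1, -1.3]
gripper_width: 0.404
grasp_force: 59.9
t 12.7 pos [ 0.4399 -0.0314  0.1795] j6 1.21 turn/row [ 0.0004 -0.0009 -0.0001] dist/row 0.0416
[ 0.0281 -0.0307  0.0006]
[ 0.0281 -0.0307  0.0006]
[ 0.0281 -0.0307  0.0006]
[ 0.0281 -0.0307  0.0006]
[ 0.0281 -0.0307  0.0005]
[ 0.0281 -0.0307  0.0005]
[ 0.0281 -0.0307  0.0005]
```

```bash
python3 -m inch '[[[0.028,-0.0307,0],[0,0,0],0.2],[[0.028,-0.0307,0],[0,0,0],0.2],[[0.028,-0.0307,0],[0,0,0],0.2],[[0.028,-0.0307,0],[0,0,0],0.2],[[0.028,-0.0307,0],[0,0,0],0.2],[[0.028,-0.0307,0],[0,0,0],0.2],[[0.028,-0.0307,0],[0,0,0],0.2],[[0,0,0],[0,0,0],0.2]]'; python3 -m inch '[[[0,0,0],[0,0,0],0.2]]' >/dev/null; python3 go.py 1 .610 .205 .031 6.8
```

```text
time: 13.5
tool_pos: [0.609, 0.2088, 0.1741]
tool_rot: [-0.001, 0.998, 0.06, 0.0]
contact_force: [0.1, -0.9, -0.5]
gripper_width: 0.405
grasp_force: 60.2
t 13.6 pos [0.6074 0.2059 0.174 ] j6 1.66 turn/row [0.0005 0.0015 0.0004] dist/row 0.137
[0.0026 0.0012 0.137 ]
```

```bash
python3 -m inch '[[[0.002,0.001,0.035],[0,0,0],0.2],[[0,0,0.04],[0,0,0],0.2],[[0,0,0.03],[0,0,0],0.2],[[0,0,0.018],[0,0,0],0.2],[[0,0,0.007],[0,0,0],0.2],[[0,0,0],[0,0,0],0.2],[[0,0,0],[0,0,0],0.2],[[0,0,0],[0,0,0],0.2]]'; python3 -m inch '[[[0,0,0],[0,0,0],0.2]]'
```

```text
time: 14.4
tool_pos: [0.6114, 0.205, 0.0468]
tool_rot: [-0.0, 0.998, 0.059, 0.002]
contact_force: [-0.0, -0.4, -1.7]
gripper_width: 0.408
grasp_force: 60.2
time: 14.5
tool_pos: [0.611, 0.205, 0.0462]
tool_rot: [-0.0, 0.998, 0.059, 0.001]
contact_force: [0.9, -0.1, -1.2]
gripper_width: 0.405
grasp_force: 60.2
```

```bash
python3 -m inch '[[[0,0,0.004],[0,0,0],0.2],[[0,0,0.003],[0,0,0],0.2],[[0,0,0.001],[0,0,0],0.2],[[0,0,0],[0,0,0],0.2],[[0,0,0],[0,0,0],0.2],[[0,0,0],[0,0,0],0.2]]'; python3 -m inch '[[[0,0,0.002],[0,0,0],0.2],[[0,0,0],[0,0,0],0.2],[[0,0,0],[0,0,0],0.2],[[0,0,0],[0,0,0],0.2]]'
```

```text
time: 15.1
tool_pos: [0.6099, 0.2047, 0.0364]
tool_rot: [-0.0, 0.998, 0.059, 0.0]
contact_force: [-0.2, 0.1, -1.2]
gripper_width: 0.406
grasp_force: 60.2
time: 15.5
tool_pos: [0.6103, 0.2048, 0.0355]
tool_rot: [-0.0, 0.998, 0.059, 0.0]
contact_force: [-3.4, 0.1, 5.2]
gripper_width: 0.41
grasp_force: 60.7
```

```bash
python3 -m inch '[[[0,0,0],[0,0,0],0.5],[[0,0,0],[0,0,0],0.6],[[0,0,0],[0,0,0],0.6],[[0,0,0],[0,0,0],0.6],[[0,0,-0.02],[0,0,0],0.65],[[0,0,-0.04],[0,0,0],0.7],[[0,0,-0.05],[0,0,0],0.8],[[0,0,-0.04],[0,0,0],1]]'; python3 go.py 8 .405 -.149 .19 -14.7;  python3 - <<'E'
from h import *;from plant import manip
im,d=manip.grab_frame("top");cv2.imwrite("pics/t1.png",cv2.resize(im[140:290,120:320,::-1],None,fx=3,fy=3))
w=world(d,manip.camera_params("top"))
print(rect(w,(.671,.2125),.027,.035,.065),rect(w,(.61,.205),.025,.03,.065))
E
```

```text
time: 16.3
tool_pos: [0.6102, 0.2048, 0.1869]
tool_rot: [-0.0, 0.998, 0.059, 0.001]
contact_force: [0.7, -0.3, 0.2]
gripper_width: 0.945
grasp_force: 0.0
t 16.3 pos [0.6102 0.2048 0.1869] j6 1.66 turn/row [-0.0001 -0.0002  0.0468] dist/row 0.0511
[-0.0307  0.0409 -0.0012]
[-0.0287  0.0423 -0.0012]
[-0.0267  0.0436 -0.0012]
[-0.0246  0.0448 -0.0012]
[-0.0225  0.0459 -0.0012]
[-0.0203  0.0469 -0.0012]
[-0.0181  0.0478 -0.0012]
[-0.0159  0.0486 -0.0011]
(2, array([669.4, 190.7]), array([8., 0.]), -163.0, array([52.6, 53.2])) (1, array([617.6, 187.5]), array([0., 0.]), 0.0, array([32.7, 32.7]))
```

View pics/t1.png

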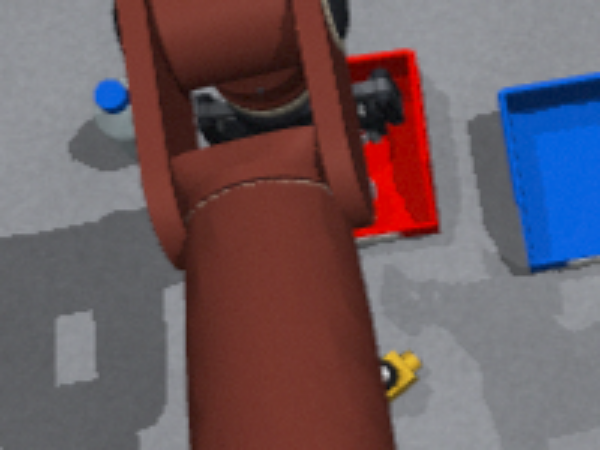

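The arm hides the red bin in this picture, so I'll check it from the top later. On to the long carriage.

```bash
python3 -m inch '[[[-0.03,0.0395,0],[0,0,0.047],1],[[-0.028,0.041,0],[0,0,0.047],1],[[-0.026,0.0425,0],[0,0,0.047],1],[[-0.024,0.0435,0],[0,0,0.047],1],[[-0.022,0.0445,0],[0,0,0.047],1],[[-0.02,0.0455,0],[0,0,0.047],1],[[-0.018,0.0465,0],[0,0,0.047],1],[[-0.016,0.047,0],[0,0,0.045],1]]'>/dev/null; python3 -m inch '[[[0,0,0],[0,0,0],1],[[0,0,0],[0,0,0],1],[[0,0,0],[0,0,0],1]]'; python3 look.py w4 .444 -.159 .045 .018 .04; python3 go.py 1 .444 -.159 .022 -14.7; python3 - <<'E'
from h import *;from plant import manip
im,d=manip.grab_frame("top")
w=world(d,manip.camera_params("top"))
print(rect(w,(.671,.2125),.027,.035,.065),rect(w,(.61,.205),.025,.03,.065))
E
```

```text
time: 17.45
tool_pos: [0.4089, -0.1376, 0.1843]
tool_rot: [-0.0, 0.992, -0.127, 0.0]
contact_force: [0.1, 0.3, -0.4]
gripper_width: 0.999
grasp_force: 0.0
bench -0.0003
5092 [ 443.2 -158.2] [60.3 40.2] 74.8 [27.8 29.2]
t 17.5 pos [ 0.4091 -0.1373  0.1843] j6 1.33 turn/row [-0.0004  0.0001  0.0023] dist/row 0.1616
[0.0393 0.0123 0.1562]
(272, array([669.6, 210.8]), array([44.1, 44.9]), 0.0, array([52.1, 56.4])) (163, array([609.6, 203. ]), array([33.9, 35.4]), 83.6, array([41.6, 45.1]))
```

View pics/w4.png

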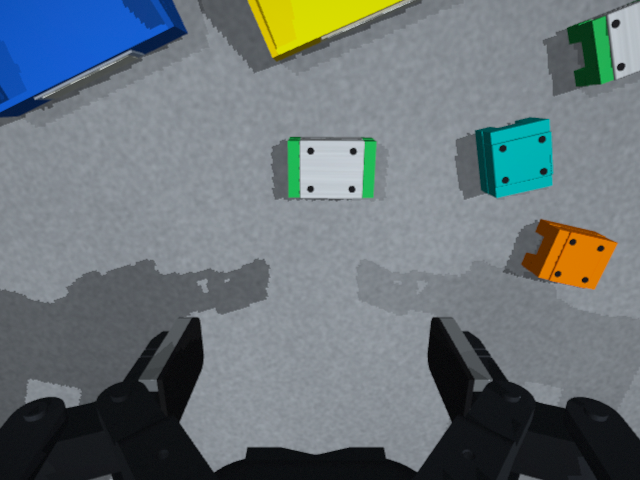

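The wrist view shows the long carriage at (332,168), lined up with the jaws. The top camera has both couplings upright in the red bin at the right heights, 54 and 44 mm.

```bash
python3 -m inch '[[[0.0195,0.006,0.03],[0,0,0],1],[[0.019,0.0055,0.03],[0,0,0],1],[[0,0,0.035],[0,0,0],1],[[0,0,0.03],[0,0,0],1],[[0,0,0.02],[0,0,0],1],[[0,0,0.009],[0,0,0],1],[[0,0,0],[0,0,0],1],[[0,0,0],[0,0,0],1]]'; python3 go.py 1 .4432 -.1582 .022 -15.2
```

```text
time: 18.35
tool_pos: [0.4439, -0.159, 0.0313]
tool_rot: [0.0, 0.992, -0.127, 0.001]
contact_force: [-0.5, 0.3, 0.2]
gripper_width: 1.002
grasp_force: 0.0
t 18.4 pos [ 0.4439 -0.159   0.0313] j6 1.32 turn/row [ 0.0004 -0.0015  0.0103] dist/row 0.0035
[-0.0009 -0.0006  0.0033]
```

```bash
python3 -m inch '[[[0,0,0.002],[0,0,0.01],0.7],[[0,0,0],[0,0,0],0.5],[[0,0,0],[0,0,0],0.5],[[0,0,0],[0,0,0],0.5],[[0,0,0],[0,0,0],0.5],[[0,0,0],[0,0,0],0.5]]'; python3 -m inch '[[[0,0,-0.01],[0,0,0],0.5],[[0,0,-0.03],[0,0,0],0.5],[[0,0,-0.04],[0,0,0],0.5],[[0,0,-0.045],[0,0,0],0.5],[[0,0,-0.03],[0,0,0],0.5]]'; python3 go.py 6 .583 -.013 .175 8.2
```

```text
time: 18.95
tool_pos: [0.4441, -0.1596, 0.0299]
tool_rot: [0.0, 0.991, -0.133, 0.001]
contact_force: [0.4, 1.5, 6.4]
gripper_width: 0.688
grasp_force: 66.4
time: 19.45
tool_pos: [0.4431, -0.1593, 0.1865]
tool_rot: [0.001, 0.991, -0.133, 0.001]
contact_force: [1.2, -0.2, -2.9]
gripper_width: 0.688
grasp_force: 65.8
t 19.4 pos [ 0.4431 -0.1593  0.1865] j6 1.33 turn/row [ 0.0002 -0.0004 -0.0682] dist/row 0.0337
[ 0.0161 -0.0297  0.0009]
[ 0.0181 -0.0285  0.0009]
[ 0.02   -0.0272  0.0009]
[ 0.0218 -0.0258  0.0009]
[ 0.0235 -0.0242  0.0009]
[ 0.0251 -0.0226  0.0009]
```

```bash
python3 go.py 7 .648 -.0025 .175 8.1
```

```text
t 19.4 pos [ 0.4431 -0.1593  0.1865] j6 1.33 turn/row [ 0.0002 -0.0003 -0.0582] dist/row 0.0369
[ 0.0223 -0.0293  0.0008]
[ 0.024  -0.028   0.0008]
[ 0.0256 -0.0265  0.0008]
[ 0.0271 -0.025   0.0008]
[ 0.0285 -0.0234  0.0008]
[ 0.0298 -0.0217  0.0008]
[ 0.031  -0.0199  0.0008]
```

```bash
python3 -m inch '[[[0.0223,-0.0293,0.001],[0,0,-0.058],0.5],[[0.024,-0.028,0.001],[0,0,-0.058],0.5],[[0.0256,-0.0265,0.001],[0,0,-0.058],0.5],[[0.0271,-0.025,0.001],[0,0,-0.058],0.5],[[0.0285,-0.0234,0.001],[0,0,-0.058],0.5],[[0.03,-0.0217,0.001],[0,0,-0.058],0.5],[[0.031,-0.02,0.001],[0,0,-0.058],0.5],[[0,0,0],[0,0,0],0.5]]'>/dev/null; python3 -m inch '[[[0,0,0],[0,0,0],0.5],[[0,0,0],[0,0,0],0.5]]'; python3 go.py 1 .648 -.0025 .028 8.1
```

```text
time: 20.45
tool_pos: [0.647, -0.0026, 0.1758]
tool_rot: [0.0, 0.998, 0.069, -0.001]
contact_force: [0.0, -0.4, -2.4]
gripper_width: 0.691
grasp_force: 65.7
t 20.4 pos [ 0.647  -0.0026  0.1758] j6 1.31 turn/row [-0.0001  0.0018 -0.0023] dist/row 0.1418
[0.0013 0.     0.1418]
```

```bash
python3 -m inch '[[[0.001,0,0.035],[0,0,0],0.5],[[0,0,0.04],[0,0,0],0.5],[[0,0,0.035],[0,0,0],0.5],[[0,0,0.018],[0,0,0],0.5],[[0,0,0.006],[0,0,0],0.5],[[0,0,0],[0,0,0],0.5],[[0,0,0],[0,0,0],0.5],[[0,0,0],[0,0,0],0.5]]'; python3 -m inch '[[[0,0,0],[0,0,0],0.5]]'
```

```text
time: 21.25
tool_pos: [0.6508, -0.0023, 0.0451]
tool_rot: [0.0, 0.998, 0.07, 0.002]
contact_force: [0.1, -0.1, -2.6]
gripper_width: 0.684
grasp_force: 65.6
time: 21.35
tool_pos: [0.6502, -0.0022, 0.0443]
tool_rot: [0.0, 0.998, 0.07, 0.001]
contact_force: [-0.3, -1.0, -1.6]
gripper_width: 0.688
grasp_force: 65.6
```

```bash
python3 -m inch '[[[0,0,0.005],[0,0,0],0.5],[[0,0,0.002],[0,0,0],0.5],[[0,0,0.001],[0,0,0],0.5],[[0,0,0],[0,0,0],0.5],[[0,0,0],[0,0,0],0.5],[[0,0,0],[0,0,0],0.5]]'; python3 -m inch '[[[0,0,0.001],[0,0,0],0.5],[[0,0,0.001],[0,0,0],0.5],[[0,0,0],[0,0,0],0.5],[[0,0,0],[0,0,0],0.5],[[0,0,0],[0,0,0],0.5]]'
```

```text
time: 21.95
tool_pos: [0.649, -0.002, 0.0342]
tool_rot: [-0.0, 0.998, 0.07, -0.0]
contact_force: [-0.4, -0.2, -1.9]
gripper_width: 0.686
grasp_force: 65.8
time: 22.45
tool_pos: [0.6493, -0.0021, 0.0339]
tool_rot: [0.0, 0.998, 0.07, 0.0]
contact_force: [-3.7, 0.6, 5.1]
gripper_width: 0.687
grasp_force: 66.7
```

```bash
python3 -m inch '[[[0,0,0],[0,0,0],0.75],[[0,0,0],[0,0,0],0.85],[[0,0,0],[0,0,0],0.85],[[0,0,0],[0,0,0],0.85],[[0,0,-0.02],[0,0,0],0.85],[[0,0,-0.04],[0,0,0],0.85],[[0,0,-0.05],[0,0,0],0.85],[[0,0,-0.04],[0,0,0],0.85]]'; python3 go.py 9 .435 -.36 .18 5.3
```

```text
time: 23.25
tool_pos: [0.6494, -0.0021, 0.185]
tool_rot: [0.0, 0.998, 0.07, 0.001]
contact_force: [1.3, 0.5, 0.2]
gripper_width: 0.851
grasp_force: 0.0
t 23.2 pos [ 0.6494 -0.0021  0.185 ] j6 1.31 turn/row [ 0.     -0.0002  0.0053] dist/row 0.0464
[-0.0291  0.0361 -0.0001]
[-0.0289  0.0362 -0.0001]
[-0.0287  0.0364 -0.0001]
[-0.0286  0.0365 -0.0001]
[-0.0284  0.0367 -0.0001]
[-0.0282  0.0368 -0.0001]
[-0.028   0.037  -0.0001]
[-0.0278  0.0371 -0.0001]
[-0.0276  0.0373 -0.0001]
```

```bash
python3 -m inch '[[[-0.029,0.0362,0],[0,0,0.005],0.85],[[-0.029,0.0363,0],[0,0,0.005],0.85],[[-0.0287,0.0364,0],[0,0,0.005],0.85],[[-0.0286,0.0365,0],[0,0,0.005],0.85],[[-0.0284,0.0367,0],[0,0,0.005],0.85],[[-0.0282,0.0368,0],[0,0,0.005],0.85],[[-0.028,0.037,0],[0,0,0.005],0.85],[[-0.0278,0.037,0],[0,0,0.006],0.85]]'>/dev/null; python3 -m inch '[[[-0.0276,0.037,0],[0,0,0.006],0.85],[[0,0,0],[0,0,0],0.85],[[0,0,0],[0,0,0],0.85],[[0,0,0],[0,0,0],0.85]]'; python3 look.py w5 .475 -.361 .042 .018 .04; python3 go.py 1 .475 -.361 .022 5.3; python3 - <<'E'
from h import *;from plant import manip
im,d=manip.grab_frame("top")
w=world(d,manip.camera_params("top"))
print(rect(w,(.649,-.002),.037,.02,.045))
E
```

```text
time: 24.45
tool_pos: [0.4353, -0.3593, 0.1822]
tool_rot: [-0.0, 0.999, 0.047, 0.0]
contact_force: [0.1, 0.1, 0.3]
gripper_width: 0.85
grasp_force: 0.0
bench -0.0003
3948 [ 474.9 -360.5] [40.3 46.1] 6.6 [27.7 29.2]
t 24.5 pos [ 0.4355 -0.3591  0.1822] j6 0.65 turn/row [-0.0004 -0.      0.0018] dist/row 0.1592
[0.0392 0.0057 0.1542]
(358, array([648.7,  -3. ]), array([41. , 60.4]), 8.7, array([29.8, 34. ]))
```

View pics/w5.png

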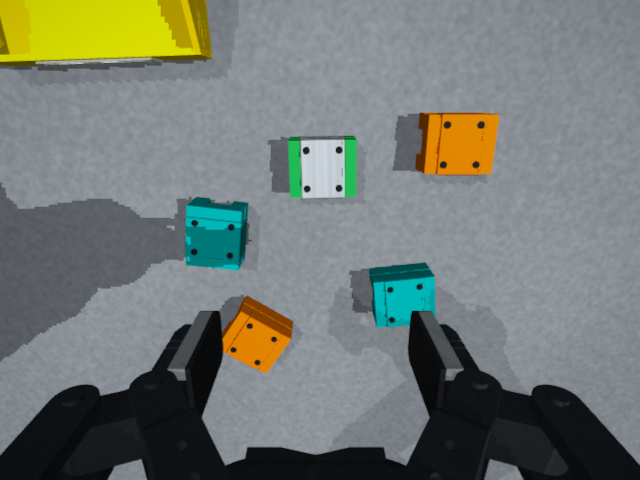

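The short carriage (green ends) is at (322,167), with clearance from the orange block at (457,144) and the turquoise one at (215,234). The long carriage is flat in the blue bin.

```bash
python3 -m inch '[[[0.0195,0.0026,0.02],[0,0,-0.02],0.8],[[0.0195,0.0026,0.03],[0,0,0],0.8],[[0,0,0.035],[0,0,0],0.8],[[0,0,0.035],[0,0,0],0.8],[[0,0,0.02],[0,0,0],0.8],[[0,0,0.013],[0,0,0],0.8],[[0,0,0],[0,0,0],0.8],[[0,0,0],[0,0,0],0.8]]'; python3 go.py 1 .4749 -.3605 .022 6.6
```

```text
time: 25.35
tool_pos: [0.4751, -0.3614, 0.0303]
tool_rot: [0.001, 0.998, 0.057, 0.0]
contact_force: [0.2, -0.0, -0.3]
gripper_width: 0.798
grasp_force: 0.0
t 25.4 pos [ 0.4751 -0.3614  0.0303] j6 0.68 turn/row [ 0.0011 -0.0009 -0.0015] dist/row 0.0025
[-0.0001 -0.0009  0.0023]
```

```bash
python3 -m inch '[[[0,0,0.001],[0,0,0],0.5],[[0,0,0],[0,0,0],0.35],[[0,0,0],[0,0,0],0.35],[[0,0,0],[0,0,0],0.35],[[0,0,0],[0,0,0],0.35],[[0,0,0],[0,0,0],0.35]]'; python3 -m inch '[[[0,0,-0.01],[0,0,0],0.35],[[0,0,-0.03],[0,0,0],0.35],[[0,0,-0.04],[0,0,0],0.35],[[0,0,-0.045],[0,0,0],0.35],[[0,0,-0.03],[0,0,0],0.35]]'; python3 go.py 8 .5925 -.010 .175 8.2
```

```text
time: 25.95
tool_pos: [0.4754, -0.3623, 0.0305]
tool_rot: [0.001, 0.998, 0.056, 0.001]
contact_force: [-0.3, 0.2, 7.3]
gripper_width: 0.527
grasp_force: 63.3
time: 26.45
tool_pos: [0.4745, -0.3616, 0.1868]
tool_rot: [0.001, 0.998, 0.056, 0.001]
contact_force: [1.0, 0.6, -1.5]
gripper_width: 0.522
grasp_force: 62.6
t 26.4 pos [ 0.4745 -0.3616  0.1868] j6 0.68 turn/row [ 0.0003 -0.0002 -0.0038] dist/row 0.0464
[ 0.0196 -0.042   0.0007]
[ 0.0198 -0.0419  0.0007]
[ 0.0199 -0.0419  0.0007]
[ 0.0201 -0.0418  0.0007]
[ 0.0202 -0.0417  0.0007]
[ 0.0204 -0.0416  0.0007]
[ 0.0206 -0.0416  0.0007]
[ 0.0207 -0.0415  0.0007]
```

```bash
python3 -m inch '[[[0.0197,-0.042,0.0007],[0,0,-0.004],0.35],[[0.0198,-0.0419,0.0007],[0,0,-0.004],0.35],[[0.02,-0.0419,0.0007],[0,0,-0.004],0.35],[[0.0201,-0.0418,0.0007],[0,0,-0.004],0.35],[[0.0202,-0.0417,0.0007],[0,0,-0.004],0.35],[[0.0204,-0.0416,0.0007],[0,0,-0.004],0.35],[[0.0206,-0.0416,0.0007],[0,0,-0.004],0.35],[[0.0207,-0.0415,0.0007],[0,0,-0.004],0.35]]'>/dev/null; python3 -m inch '[[[0,0,0],[0,0,0],0.35],[[0,0,0],[0,0,0],0.35],[[0,0,0],[0,0,0],0.35]]'; python3 go.py 1 .5925 -.010 .0285 8.2
```

```text
time: 27.55
tool_pos: [0.5916, -0.0103, 0.1774]
tool_rot: [0.0, 0.997, 0.072, -0.001]
contact_force: [-0.4, -0.7, -1.8]
gripper_width: 0.524
grasp_force: 62.6
t 27.6 pos [ 0.5916 -0.0103  0.1774] j6 1.28 turn/row [0.0003 0.001  0.0009] dist/row 0.143
[ 0.0011 -0.0003  0.1429]
```

```bash
python3 -m inch '[[[0,0,0.035],[0,0,0],0.35],[[0,0,0.04],[0,0,0],0.35],[[0,0,0.035],[0,0,0],0.35],[[0,0,0.02],[0,0,0],0.35],[[0,0,0.007],[0,0,0],0.35],[[0,0,0],[0,0,0],0.35],[[0,0,0],[0,0,0],0.35],[[0,0,0],[0,0,0],0.35]]'; python3 -m inch '[[[0,0,0.003],[0,0,0],0.35],[[0,0,0.001],[0,0,0],0.35],[[0,0,0],[0,0,0],0.35],[[0,0,0],[0,0,0],0.35],[[0,0,0],[0,0,0],0.35]]'
```

```text
time: 28.35
tool_pos: [0.5937, -0.0101, 0.043]
tool_rot: [0.0, 0.997, 0.072, 0.002]
contact_force: [0.8, -1.0, -1.5]
gripper_width: 0.522
grasp_force: 62.5
time: 28.85
tool_pos: [0.5922, -0.0095, 0.0368]
tool_rot: [0.0, 0.997, 0.072, 0.0]
contact_force: [-0.4, -0.7, -2.3]
gripper_width: 0.522
grasp_force: 62.5
```

```bash
python3 -m inch '[[[0,0,0.001],[0,0,0],0.35],[[0,0,0.001],[0,0,0],0.35],[[0,0,0],[0,0,0],0.35],[[0,0,0],[0,0,0],0.35],[[0,0,0],[0,0,0],0.35]]'; python3 -m inch '[[[0,0,0.001],[0,0,0],0.35],[[0,0,0],[0,0,0],0.35],[[0,0,0],[0,0,0],0.35],[[0,0,0],[0,0,0],0.35]]'
```

```text
time: 29.35
tool_pos: [0.5922, -0.0095, 0.0347]
tool_rot: [-0.0, 0.997, 0.072, -0.0]
contact_force: [0.3, -0.4, -2.7]
gripper_width: 0.526
grasp_force: 62.6
time: 29.75
tool_pos: [0.5925, -0.0096, 0.0345]
tool_rot: [0.0, 0.997, 0.072, 0.0]
contact_force: [-3.3, 0.1, 5.6]
gripper_width: 0.524
grasp_force: 63.4
```

```bash
python3 -m inch '[[[0,0,0],[0,0,0],0.65],[[0,0,0],[0,0,0],0.7],[[0,0,0],[0,0,0],0.7],[[0,0,0],[0,0,0],0.7],[[0,0,-0.02],[0,0,0],0.7],[[0,0,-0.04],[0,0,0],0.75],[[0,0,-0.05],[0,0,0],0.8],[[0,0,-0.04],[0,0,0],0.8]]'; python3 go.py 8 .415 .208 .18 -51.2
```

```text
time: 30.55
tool_pos: [0.5926, -0.0095, 0.1863]
tool_rot: [0.0, 0.997, 0.072, 0.001]
contact_force: [1.1, 0.2, 0.8]
gripper_width: 0.8
grasp_force: 0.0
t 30.6 pos [ 0.5926 -0.0095  0.1863] j6 1.28 turn/row [-1.000e-04 -2.000e-04  1.298e-01] dist/row 0.0351
[-0.018  -0.0301 -0.    ]
[-0.0218 -0.0275 -0.    ]
[-0.0252 -0.0245 -0.    ]
[-0.0281 -0.021   0.    ]
[-0.0306 -0.0172  0.    ]
[-0.0326 -0.0131  0.    ]
[-0.034  -0.0088  0.    ]
[-0.0348 -0.0043  0.    ]
```

```bash
python3 -m inch '[[[-0.018,-0.03,0],[0,0,0.13],0.8],[[-0.022,-0.0275,0],[0,0,0.13],0.8],[[-0.025,-0.0245,0],[0,0,0.13],0.8],[[-0.028,-0.021,0],[0,0,0.13],0.8],[[-0.0305,-0.017,0],[0,0,0.13],0.8],[[-0.0325,-0.013,0],[0,0,0.13],0.8],[[-0.034,-0.009,0],[0,0,0.13],0.8],[[-0.035,-0.0045,0],[0,0,0.13],0.8]]'>/dev/null; python3 -m inch '[[[0,0,0],[0,0,0],0.8],[[0,0,0],[0,0,0],0.8],[[0,0,0],[0,0,0],0.8]]'; python3 look.py w6 .442 .174 .05 .01 .06 .05 .022 .031 .05 .042 .06; python3 go.py 1 .442 .174 .022 -51.2; python3 - <<'E'
from h import *;from plant import manip
im,d=manip.grab_frame("top")
w=world(d,manip.camera_params("top"))
print(rect(w,(.649,-.002),.037,.02,.045),rect(w,(.592,-.01),.033,.02,.045))
E
```

```text
time: 31.65
tool_pos: [0.4157, 0.2076, 0.1839]
tool_rot: [0.0, 0.902, -0.433, 0.0]
contact_force: [-0.6, 0.9, 0.9]
gripper_width: 0.799
grasp_force: 0.0
bench -0.0003
3334 [441.7 176. ] [30.  60.8] 38.2 [28.4 51. ]
1701 [441.7 176. ] [30.  59.8] 38.2 [27.8 29.2]
1202 [442.  175.8] [25.1 25.3] 36.1 [50.2 51.4]
t 31.7 pos [0.4158 0.2074 0.1838] j6 2.77 turn/row [-0.     -0.0003 -0.0021] dist/row 0.1615
[0.0424 0.0004 0.1558]
(359, array([641. ,  -4.3]), array([56.6, 59.8]), 9.4, array([29.8, 33.9])) (277, array([592.5, -10.5]), array([41., 46.]), 7.7, array([29.9, 34.3]))
```

View pics/w6.png

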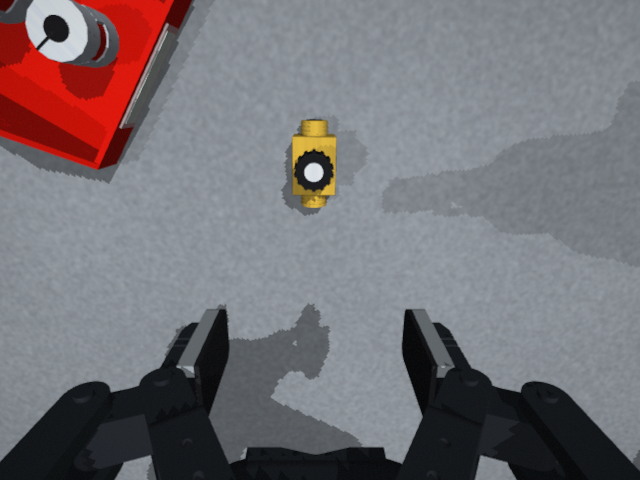

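The valve is at (314,165), lined up between the jaws, and both carriages lie flat in the blue bin.

```bash
python3 -m inch '[[[0.0205,0,0.02],[0,0,0.01],0.8],[[0.0202,-0.0005,0.03],[0,0,0],0.8],[[0,0,0.035],[0,0,0],0.8],[[0,0,0.035],[0,0,0],0.8],[[0,0,0.02],[0,0,0],0.8],[[0,0,0.014],[0,0,0],0.8],[[0,0,0],[0,0,0],0.8],[[0,0,0],[0,0,0],0.8]]'; python3 go.py 1 .4417 .176 .0235 -51.8; python3 -m inch '[[[0,0,0],[0,0,0],0.5],[[0,0,0],[0,0,0],0.2],[[0,0,0],[0,0,0],0.15],[[0,0,0],[0,0,0],0.15],[[0,0,0],[0,0,0],0.15],[[0,0,0],[0,0,0],0.15],[[0,0,0],[0,0,0],0.15],[[0,0,0],[0,0,0],0.15]]'
```

```text
time: 32.55
tool_pos: [0.4417, 0.1764, 0.0305]
tool_rot: [-0.0, 0.899, -0.437, 0.0]
contact_force: [-0.0, -0.0, 0.3]
gripper_width: 0.799
grasp_force: 0.0
t 32.5 pos [0.4417 0.1764 0.0305] j6 2.7 turn/row [-0.0009 -0.0004 -0.0015] dist/row 0.0011
[0.0004 0.0002 0.001 ]
time: 33.35
tool_pos: [0.442, 0.1769, 0.0312]
tool_rot: [-0.001, 0.899, -0.437, 0.001]
contact_force: [-0.5, 0.5, 6.5]
gripper_width: 0.339
grasp_force: 60.6
```

```bash
python3 -m inch '[[[0,0,-0.01],[0,0,0],0.15],[[0,0,-0.03],[0,0,0],0.15],[[0,0,-0.04],[0,0,0],0.15],[[0,0,-0.045],[0,0,0],0.15],[[0,0,-0.03],[0,0,0],0.15]]'; python3 go.py 10 .6065 -.1995 .175 7.2
```

```text
time: 33.85
tool_pos: [0.441, 0.1767, 0.1878]
tool_rot: [-0.001, 0.899, -0.437, 0.001]
contact_force: [-0.1, 0.2, -1.4]
gripper_width: 0.34
grasp_force: 59.9
t 33.9 pos [0.441  0.1767 0.1878] j6 2.7 turn/row [-0.0002 -0.0002 -0.1031] dist/row 0.0411
[0.0398 0.0102 0.0007]
[0.0385 0.0143 0.0007]
[0.0369 0.0182 0.0007]
[0.0348 0.0218 0.0007]
[0.0324 0.0253 0.0007]
[0.0296 0.0285 0.0007]
[0.0265 0.0314 0.0007]
[0.0231 0.034  0.0007]
[0.0195 0.0362 0.0007]
[0.0157 0.038  0.0007]
```

```bash
python3 -m inch '[[[0.0398,0.0102,0],[0,0,-0.103],0.15],[[0.0385,0.0143,0],[0,0,-0.103],0.15],[[0.0369,0.0182,0],[0,0,-0.103],0.15],[[0.0348,0.0218,0],[0,0,-0.103],0.15],[[0.0324,0.0253,0],[0,0,-0.103],0.15],[[0.0296,0.0285,0],[0,0,-0.103],0.15],[[0.0265,0.0314,0],[0,0,-0.103],0.15],[[0.0231,0.034,0],[0,0,-0.103],0.15]]'>/dev/null; python3 -m inch '[[[0.0195,0.0362,0],[0,0,-0.103],0.15],[[0.0157,0.038,0],[0,0,-0.103],0.15],[[0,0,0],[0,0,0],0.15],[[0,0,0],[0,0,0],0.15],[[0,0,0],[0,0,0],0.15]]'; python3 go.py 1 .6065 -.1995 .029 7.2
```

```text
time: 35.15
tool_pos: [0.6053, -0.1987, 0.1841]
tool_rot: [-0.001, 0.998, 0.062, -0.001]
contact_force: [0.3, 0.5, -2.4]
gripper_width: 0.342
grasp_force: 60.0
t 35.1 pos [ 0.6053 -0.1987  0.1841] j6 1.01 turn/row [-0.0013  0.0015 -0.0008] dist/row 0.1491
[0.0013 0.0012 0.149 ]
```

```bash
python3 -m inch '[[[0,0.001,0.035],[0,0,0],0.15],[[0,0,0.04],[0,0,0],0.15],[[0,0,0.035],[0,0,0],0.15],[[0,0,0.023],[0,0,0],0.15],[[0,0,0.009],[0,0,0],0.15],[[0,0,0],[0,0,0],0.15],[[0,0,0],[0,0,0],0.15],[[0,0,0],[0,0,0],0.15]]'; python3 -m inch '[[[0,0,0.002],[0,0,0],0.15],[[0,0,0.001],[0,0,0],0.15],[[0,0,0],[0,0,0],0.15],[[0,0,0],[0,0,0],0.15],[[0,0,0],[0,0,0],0.15]]'
```

```text
time: 35.95
tool_pos: [0.6077, -0.2012, 0.0453]
tool_rot: [0.001, 0.998, 0.063, 0.002]
contact_force: [0.2, -0.1, -2.4]
gripper_width: 0.337
grasp_force: 60.0
time: 36.45
tool_pos: [0.6062, -0.2008, 0.0398]
tool_rot: [-0.0, 0.998, 0.062, -0.0]
contact_force: [-0.1, -0.5, -2.0]
gripper_width: 0.336
grasp_force: 60.0
```

```bash
python3 -m inch '[[[0,0,0.002],[0,0,0],0.15],[[0,0,0.001],[0,0,0],0.15],[[0,0,0.001],[0,0,0],0.15],[[0,0,0],[0,0,0],0.15],[[0,0,0],[0,0,0],0.15],[[0,0,0],[0,0,0],0.15]]'; python3 -m inch '[[[0,0,0.001],[0,0,0],0.15],[[0,0,0],[0,0,0],0.15],[[0,0,0],[0,0,0],0.15],[[0,0,0],[0,0,0],0.15]]'
```

```text
time: 37.05
tool_pos: [0.6062, -0.2008, 0.0358]
tool_rot: [0.0, 0.998, 0.062, 0.0]
contact_force: [0.2, 0.8, -2.7]
gripper_width: 0.337
grasp_force: 60.0
time: 37.45
tool_pos: [0.6064, -0.2008, 0.0353]
tool_rot: [0.0, 0.998, 0.062, 0.0]
contact_force: [-1.5, 0.4, 2.4]
gripper_width: 0.338
grasp_force: 60.4
```

Contact. I'll release it, lift, draw back and check all the bins.

```bash
python3 -m inch '[[[0,0,0],[0,0,0],0.45],[[0,0,0],[0,0,0],0.6],[[0,0,0],[0,0,0],0.6],[[0,0,0],[0,0,0],0.6],[[0,0,-0.02],[0,0,0],0.6],[[0,0,-0.04],[0,0,0],0.65],[[0,0,-0.05],[0,0,0],0.7],[[0,0,-0.05],[0,0,0],0.7]]'; python3 -m inch '[[[-0.02,0.035,-0.01],[0,0,0],0.7],[[-0.02,0.035,-0.01],[0,0,0],0.7],[[-0.02,0.035,-0.01],[0,0,0],0.7],[[-0.02,0.035,-0.01],[0,0,0],0.7],[[-0.02,0.035,0],[0,0,0],0.7],[[-0.02,0.035,0],[0,0,0],0.7],[[-0.02,0.035,0],[0,0,0],0.7],[[0,0,0],[0,0,0],0.7]]'; python3 - <<'E'
from h import *;from plant import manip
im,d=manip.grab_frame("top");cv2.imwrite("pics/t9.png",cv2.resize(im[130:330,130:530,::-1],None,fx=2,fy=2))
w=world(d,manip.camera_params("top"))
for a in[((.67,.2125),.03,.035,.065),((.61,.205),.025,.03,.065),((.655,-.002),.036,.02,.045),((.592,-.01),.033,.02,.045),((.6065,-.2),.05,.015,.065),((.6065,-.2),.05,.043,.065)]:print(*rect(w,*a))
for n in("bottle","psu"):print(n,manip.look_for("top",n)[:1])
im,d=manip.grab_frame("scene");cv2.imwrite("pics/s9.png",cv2.resize(im[160:320,220:520,::-1],None,fx=2.6,fy=2.6))
E
```

```text
time: 38.25
tool_pos: [0.6056, -0.2005, 0.1957]
tool_rot: [-0.0, 0.998, 0.062, -0.001]
contact_force: [0.7, 0.0, -0.3]
gripper_width: 0.703
grasp_force: 0.0
time: 39.05
tool_pos: [0.4953, -0.4653, 0.2345]
tool_rot: [0.001, 0.998, 0.06, -0.0]
contact_force: [0.7, -0.5, 0.0]
gripper_width: 0.701
grasp_force: 0.0
270 [669.9 211.1] [45.7 44.5] 26.8 [51.8 56.8]
162 [609.9 203.5] [36.1 33.2] 44.8 [41.8 46.2]
377 [659.2  -1.8] [63.2 60.1] 7.9 [29.8 35.1]
278 [592.8 -10.2] [41.  45.7] 8.4 [29.8 33.6]
255 [ 607.4 -201.6] [61.8 31.3] 7.3 [30.3 54.6]
76 [ 606.5 -201.8] [23.5 23.1] 44.1 [52.  55.5]
bottle [{'point': [0.6617, 0.3788, 0.0675], 'score': 0.61}]
psu [{'point': [0.6941, -0.4172, 0.0409], 'score': 0.66}]
```

View pics/t9.png

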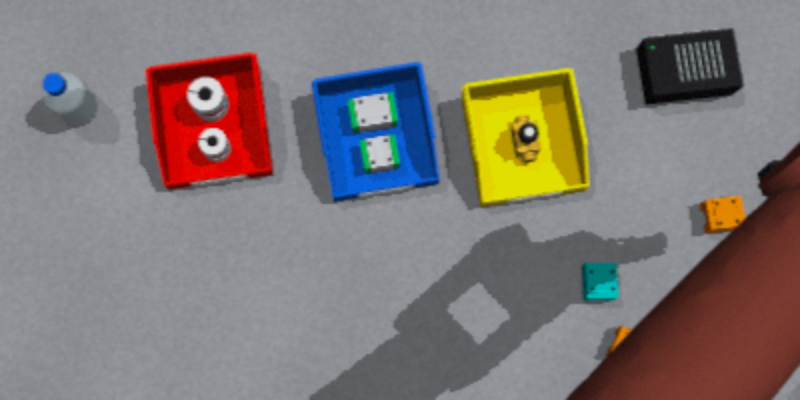

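View pics/s9.png

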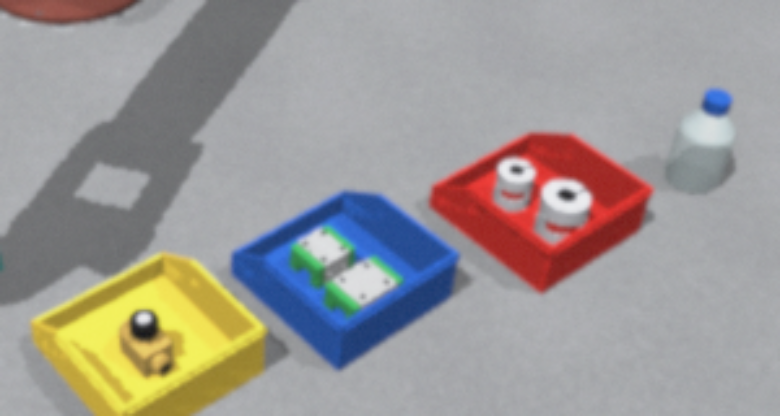

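All five parts stand upright and flat in their bins: couplings at (206,97) and (213,144), carriages at (373,110) and (380,153), and the valve at (527,138) in the top crop. The bottle and power supply have not moved, so I'm handing in.

```bash
python3 -c "
from plant import manip
print(manip.job_done())"
```

```text
the job is handed in; nothing more can be done
None
```

I handed the job in after about 39 s of robot time: both couplings are in the red bin, both carriages in the blue and the valve in the yellow, all upright and flat on the floor, with the bottle and power supply untouched.

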